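Reset a tripped block heater through its sunken key

ROBOT

A 6-joint arm with a two-finger parallel gripper is mounted at the origin on the work surface. World frame = base frame: x ahead of the robot, y to its left, z up, the work surface at z = 0. Lengths are in mm, angles in rad, forces in N, time in s.
With the tool pointing down it reaches from about 350 to 875 mm from the base axis. Payload 4.2 kg.
Tool frame: the origin (TCP) lies midway between the tips of the shut fingers; the grasp point (between the pads) lies 19 mm behind it (arm.tcp_to_grasp is the distance from the TCP to the grasp point, in mm); z points along the fingers, y is the line along which they close (so a half turn about z gives the same grasp; the last joint's range is limited). The gripper opens to 85 mm and grips with 20 to 120 N. Pads are 22 mm wide; open, the fingers measure 114 mm over their backs; the gripper's body (76 mm by 85 mm) begins 54 mm behind the grasp point. The pads swing forward as they close: fully open they stand 13 mm farther back than shut.
Start: joints at [-0.843, 0.385, 0.008, 0, -1.194, -0.259], TCP at [282.396, -557.541, 231.312] pointing down, gripper open.
Joint ranges: [-3.14, 3.14], [-1.21, 2.06], [-1.07, 1.41], [-3.16, 2.05], [-2.99, -0.16], [-3.1, 3.1]. Speed limits (rad/s): [2.79, 2.79, 3.14, 3.14, 3.14, 3.14].

INTERFACE

Orientations are given as a unit quaternion [x, y, z, w].
In Python, from bench import arm, imaging, job, models gives the robot as it stands.
- The arm moves only by the tool arm_command, never from a script. Its argument "rows" is a list of rows, each an object with "grip": the opening, from 0 (shut) to 1 (fully open); "linear": the shift along the tool's x, y, z in mm, a list of three; "rot": the turn, a rotation vector about the tool's x, y, z in rad, a list of three. In form: [{"grip": grip, "linear": [tx, ty, tz], "rot": [rx, ry, rz]}, ...]. A call has 1 to 10 rows; each row is the pose to reach, as a shift and turn from the pose commanded when the call began, along the tool's axes at that moment; what a row does not reach only later rows make up. A row lasts 1/8 s, in which the tool goes at most 62.5 mm and 10.7 degrees, less where a joint would pass 70% of its speed; a pose out of reach is approached as far as the arm can. A call with a gripper value outside its range is refused whole. The fingers move at their own pace and stop on an object; the grip force is fixed at half the most. Time passes only in rows, so rows that repeat a pose let the fingers close. It gives the time, the measured TCP pose, the force, the opening and the grip force at its end, in the units of the state.
- arm.read_state(): the state, without advancing time (a new reading comes with each control period).
- imaging.get_image(name): name is "scene" or "top"; returns a dict with "frame" (400x640x3 uint8, red, green, blue), "fx", "fy", "cx", "cy" (pixels), "extrinsics" (4x4, takes a point from world to camera coordinates). Camera axes: x right, y down, z forward; pixel columns grow to the right and rows downward; lengths in mm; the calibration is good to about 2 mm. A picture is of the moment at which its call begins. There is no depth.
- job.job_done(): hands the job in; it is judged then, once.
Trained networks look in a picture, given as the dict that the camera call returned (one of the last four; its "shot" number tells which), for a name from the list of things; names that differ only in an ending like _2 or _b are one class to them, and where a whole thing is asked for, a point or a joint stands for the part that bears it (a point fixed in the world has none). Each returns a list of dicts, best first, with "score" (0 to 1); they miss things now and then, are a little off and sometimes report something else, mostly with a low value. They report only what shows in the picture. A call takes as long as a camera call.
- models.spot_in(picture, query): "rect" ([left, top, right, bottom] in pixels, round what is visible of it).
- models.tip_of(picture, query): "pixel" ([column, row] in pixels: a listed point, or the origin of a listed thing).
The state is a dict: "clock": time; "joints": joint angles; "joint_vel": joint speeds; "joint_efforts": joint torques, N m; "position": TCP position; "ee_rot": TCP orientation; "contact_force": force on the tool from outside, world axes, zero at the start; "wrist_torque": the same for the moment, N m; "gripper_width": finger opening in mm; "grasp_force": force on a finger pad.
Only numpy, scipy, OpenCV 4.12 (cv2) and the standard library are available. Lean on these libraries where they do the work, as an engineer would, in place of code of your own. Each camera call takes 0.05 s, during which the arm holds its last target. There are 200 camera calls.

TASK

Two block heaters stand on the bench, and the one whose lamp bar is red has tripped. With your closed fingertips reach into the round well on its control deck, press the sunken yellow reset key right down, keep it down for about two seconds and let it come up again; then press the same heater's raised green start key fully down, let go and draw clear. Pick nothing up, do not shove either heater, and leave the other heater's keys, the tube rack, the tip box and the reagent bottle alone.

Things in the scene. Friction and masses are not known exactly. Their poses are not given: they have to be found in the camera images.
- tripped: the tripped dry block heater, to be worked on: white case 260 mm long (own x), 180 mm wide (own y), 2.8 kg, loose on rubber feet. Origin: middle of its underside; front is -x (towards the robot within 0.3 rad), z up. Front half: level control deck 70 mm above the bench, own x -105 to 0 mm, with a sloping grey nose ahead of it. Rear half: heating block 93 mm high, its capped vials up to 107 mm
- tripped_lamp (a point): middle of the top of the tripped heater's status lamp: a red light bar 120 mm long (along the heater's y), 12 mm wide and 6 mm tall, at the back of the control deck, at (-12, 0) mm in the heater's own x, y
- tripped_well (a point): centre of the mouth of the tripped heater's round well, level with the deck, 70 mm above the bench. The well is straight-sided, upright, 46 mm in diameter and 24 mm deep, with a black collar round its mouth; it lies at (-55, +42) mm in the heater's own x, y (on the left as seen from the robot)
- tripped_reset_top (a point): centre of the top of the tripped heater's yellow reset key, a round key 22 mm in diameter at the bottom of the well; at rest its top is 17 mm below the deck, fully down 22 mm below it (2 mm over the well's floor)
- tripped_reset (a joint): how far the tripped heater's reset key is pressed, m: 0 up, 0.005 fully down; sprung, 1.5 N to start it and 5 N to hold it fully down; comes up by itself
- tripped_start_top (a point): centre of the top of the tripped heater's green start key, a round key 22 mm in diameter on the deck at (-55, -42) mm in the heater's own x, y (on the right as seen from the robot); at rest its top is 8 mm above the deck, fully down 4 mm above it
- tripped_start (a joint): how far the tripped heater's start key is pressed, m: 0 up, 0.004 fully down; sprung, 1.2 N to start it and 4 N to hold it fully down; comes up by itself
- running: the other dry block heater, of the same make, size and layout but with its light bar green: it is running and must be left alone; origin and axes as for the tripped one. Which of the two stands left and which right changes
- running_reset (a joint): how far the running heater's yellow reset key is pressed, m: 0 up, 0.005 fully down; leave it
- running_start (a joint): how far the running heater's green start key is pressed, m: 0 up, 0.004 fully down; leave it
- tube_rack: loose white rack 60 x 150 mm with capped tubes up to 100 mm high, between the robot and the heaters; origin at the middle of its underside, long side along its y
- tip_box: loose blue box of pipette tips with a clear lid, 120 x 80 x 66 mm, left of the heaters; origin at the middle of its underside
- reagent: loose white reagent bottle with a blue cap, 64 mm in diameter, 140 mm tall, right of the heaters; origin at the middle of its underside

How it is judged:
By the outcome, as a careful person would: the job done as asked, in the order asked, and still so for the second after the job is handed in, with the robot touching nothing.
It also fails if it takes over 51 s, if anything falls off the work surface, if the arm or the gripper's body presses on something with over 40 N, if the wrist force passes 120 N, or if a joint passes its speed limit or range.

## Working session

There is one attempt and no reset: what is moved stays moved. The work goes in short steps, Python scripts to look and compute and a tool call to move; the robot and the scene stay as the last step left them, time stands still between calls to the robot, and variables do not carry over. Pictures are saved under pics/ and viewed, at most 10 in all, crops included, and the job is handed in when it is done.

Besides the shell and the picture viewer there is one more tool, called after ">>>" by a JSON object that holds its "name" and its "arguments", one argument or row to a line. arm_command: Moves the arm, as the interface text tells. Its arguments: {"type":"object","properties":{"rows":{"type":"array"}},"required":["rows"]}

```bash
mkdir -p pics
cat > h.py <<'E'
import numpy as np, cv2
from bench import arm, imaging, job, models
def ray(im,px):
    K=np.array([[im['fx'],0,im['cx']],[0,im['fy'],im['cy']],[0,0,1]])
    E=np.array(im['extrinsics']); R,t=E[:3,:3],E[:3,3]
    return -R.T@t, R.T@np.linalg.solve(K,[*px,1.])
def at(im,px,z):
    c,d=ray(im,px); return c+d*(z-c[2])/d[2]
def tri(a,pa,b,pb):
    c1,d1=ray(a,pa); c2,d2=ray(b,pb)
    s=np.linalg.lstsq(np.c_[d1,-d2],c2-c1,rcond=None)[0]
    p,q=c1+s[0]*d1,c2+s[1]*d2
    return (p+q)/2,np.linalg.norm(p-q)
def save(im,n): cv2.imwrite('pics/'+n,im['frame'][:,:,::-1])
E
python3 - <<'E'
from h import *
np.set_printoptions(precision=1,suppress=True)
s=imaging.get_image('scene');t=imaging.get_image('top')
save(s,'s1.png');save(t,'t1.png')
Z=dict(tripped_lamp=76,tripped_well=70,tripped_reset_top=53,tripped_start_top=78,tripped=0,running=0,tube_rack=0,tip_box=0,reagent=0)
for n,z in Z.items():
    for k,im in(('s',s),('t',t)):
        for r in models.tip_of(im,n)[:2]: print(n,k,round(r['score'],2),np.array(r['pixel']),at(im,r['pixel'],z))
print(arm.read_state())
E
```

```text
tripped_lamp s 0.81 [270.7 189.8] [ 628.2 -167.2   76. ]
tripped_lamp t 0.76 [378.4 159.2] [ 621.8 -172.1   76. ]
tripped_lamp t 0.5 [372.6 159.7] [ 620.6 -155.5   76. ]
tripped_well s 0.57 [291.7 189.5] [ 574.2 -132.1   70. ]
tripped_well t 0.79 [364. 174.] [ 580.4 -130.6   70. ]
tripped_reset_top t 0.38 [362.3 176.7] [ 574.3 -127.1   53. ]
tripped_start_top s 0.37 [275.2 176.8] [ 582.1 -208.9   78. ]
tripped_start_top s 0.34 [273.1 193. ] [ 632.4 -147.9   78. ]
tripped_start_top t 0.48 [394.9 171.6] [ 585.1 -218.2   78. ]
tripped s 0.92 [272.5 206. ] [ 624.7 -175.3    0. ]
tripped s 0.19 [274.6 191.2] [ 577.5 -231.4    0. ]
tripped t 0.61 [369.3 159.5] [ 631.4 -154.2    0. ]
running s 0.69 [356.  274.4] [608.1 197.3   0. ]
running t 0.77 [252.6 164.8] [620.6 199.5   0. ]
tube_rack t 0.66 [305.8 242.7] [383.2  41.1   0. ]
tip_box s 0.9 [439.3 320.9] [550.3 430.4  -0. ]
tip_box t 0.82 [178.1 186.7] [557.3 426.2   0. ]
tip_box t 0.47 [371.2 161.5] [ 625.2 -159.8    0. ]
reagent s 0.9 [247.8 165.4] [ 569.1 -414.3    0. ]
reagent t 0.8 [450.2 179.2] [ 568.  -395.9    0. ]
reagent t 0.53 [306.6 241.3] [387.4  38.7   0. ]
{'clock': 1.0, 'joints': array([-0.8,  0.4,  0. , -0. , -1.2, -0.3]), 'joint_vel': array([-0.,  0.,  0.,  0., -0., -0.]), 'joint_efforts': array([ -0. , -39.2,  18.9,   4.2,  -0. ,   0. ]), 'position': array([ 282.4, -557.5,  231.3]), 'ee_rot': array([-0.2,  1. , -0. ,  0. ]), 'contact_force': array([-0.1,  0.4,  0.5]), 'wrist_torque': array([ 0.,  0., -0.]), 'grasp_force': 0.0, 'gripper_width': 85.31256809982807}
```

View pics/s1.png

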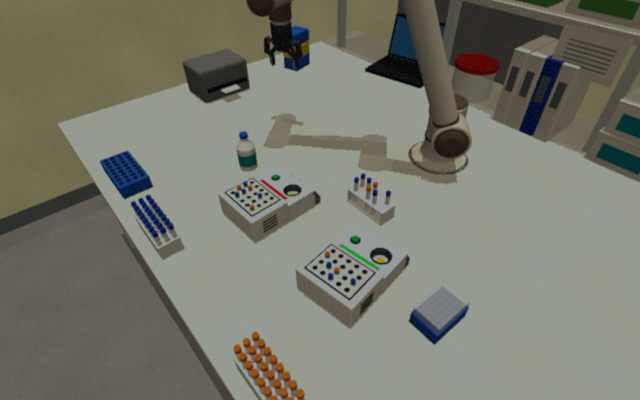

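View pics/t1.png

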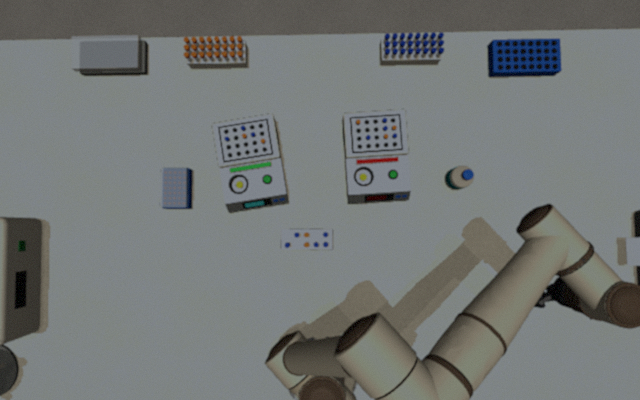

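The scene view shows the red lamp bar at about (273,190) on the far heater. In the top view it is the right heater: red bar (377,160), well (364,176), green key (393,174). The reagent bottle is at (460,177) and the rack at (307,239). Next I refine these by colour segmentation and a pose fit.

```bash
cat > fit.py <<'E'
from h import *
from scipy.optimize import least_squares
np.set_printoptions(precision=2,suppress=True)
def cen(im,mask,box):
    m=np.zeros(mask.shape,np.uint8);l,t,r,b=box;m[t:b,l:r]=mask[t:b,l:r]
    n,lab,st,c=cv2.connectedComponentsWithStats(m)
    if n<2: return None
    i=1+np.argmax(st[1:,4]); return c[i],st[i]
def proj(im,P):
    E=np.array(im['extrinsics']);q=E[:3,:3]@P+E[:3,3]
    return np.array([im['fx']*q[0]/q[2]+im['cx'],im['fy']*q[1]/q[2]+im['cy']])
s=imaging.get_image('scene');t=imaging.get_image('top')
obs=[]
for k,im,boxes in(('s',s,dict(lamp=(255,175,292,203),start=(266,170,286,184),collar=(280,180,306,201))),('t',t,dict(lamp=(345,150,410,168),start=(382,165,404,184),collar=(350,163,378,190)))):
    hsv=cv2.cvtColor(im['frame'],cv2.COLOR_RGB2HSV);h,S,v=cv2.split(hsv)
    ms=dict(lamp=((h<8)|(h>172))&(S>120)&(v>60),start=(h>40)&(h<85)&(S>100),collar=v<75)
    for n,loc in(('lamp',(-12,0,75)),('start',(-55,-42,77)),('collar',(-55,42,70))):
        r=cen(im,ms[n].astype(np.uint8),boxes[n])
        if r is None: print(k,n,'none');continue
        c,st=r
        if n=='collar': c=np.array([st[0]+(st[2]-1)/2,st[1]+(st[3]-1)/2])
        print(k,n,c,st,at(im,c,loc[2])); obs.append((k,n,im,c,np.array(loc,float)))
        if n=='lamp':
            l,tp,w,hh=st[:4];ys,xs=np.nonzero(ms[n][tp:tp+hh,l:l+w]);P=np.array([at(im,(x+l,y+tp),76)[:2] for x,y in zip(xs,ys)])
            e=np.linalg.svd(P-P.mean(0))[2][0];print('lamp yaw',np.arctan2(-e[0]*np.sign(e[1]),abs(e[1])))
def W(p,l): c,q=np.cos(p[2]),np.sin(p[2]);return np.array([p[0]+c*l[0]-q*l[1],p[1]+q*l[0]+c*l[1],l[2]])
for sel in('st','t','s'):
    o=[x for x in obs if x[0] in sel]
    f=least_squares(lambda p:np.concatenate([proj(i,W(p,l))-c for _,_,i,c,l in o]),[635,-170,0],x_scale=[1,1,.01],loss='soft_l1')
    print(sel,f.x,'res',f.fun,'well',W(f.x,(-55,42,70)),'start',W(f.x,(-55,-42,78)))
out=[cv2.resize(im['frame'][b:b+60,a:a+80],None,fx=7,fy=7,interpolation=cv2.INTER_CUBIC) for im,a,b in((s,235,160),(t,335,145))]
out=[cv2.resize(o,(400,300)) for o in out]
cv2.imwrite('pics/c1.png',np.hstack(out)[:,:,::-1])
E
python3 fit.py
```

```text
s lamp [273.15 189.06] [261 180  25  19  72] [ 619.84 -166.26   75.  ]
lamp yaw 0.04979558311528662
s start [275.11 176.89] [272 175   7   5  28] [ 581.97 -209.82   77.  ]
s collar [292.  189.5] [284 185  17  10 107] [ 573.53 -131.49   70.  ]
t lamp [376.87 160.13] [357 158  41   6 135] [ 619.32 -167.83   75.  ]
lamp yaw 0.049317052614757946
t start [392.75 174.  ] [389 171   8   7  48] [ 578.43 -212.06   77.  ]
t collar [363. 176.] [354 167  19  19  83] [ 574.64 -127.59   70.  ]
st [ 631.77 -166.82    0.06] res [-0.22 -0.21  0.25 -0.66  0.42  0.62 -0.1  -0.16  0.   -0.35  0.23  0.11] well [ 574.31 -128.25   70.  ] start [ 579.44 -212.1    78.  ]
t [ 631.42 -167.32    0.05] res [ 0.01 -0.04 -0.1   0.02  0.09  0.02] well [ 574.58 -127.85   70.  ] start [ 578.38 -211.77   78.  ]
s [ 632.19 -165.68    0.09] res [-0.2  -0.02 -0.26 -0.49  0.49  0.45] well [ 573.65 -128.78   70.  ] start [ 581.18 -212.44   78.  ]
```

View pics/c1.png

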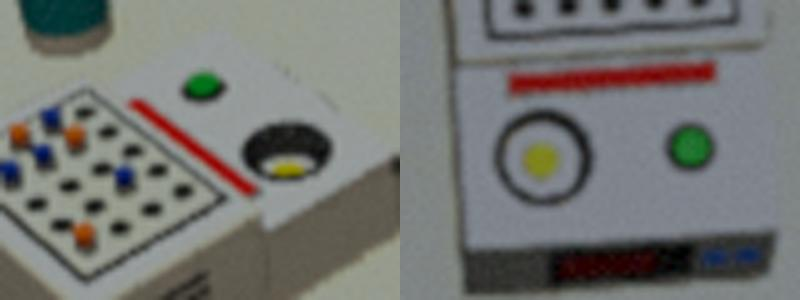

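```bash
cat > go.py <<'E'
import sys
from h import *
from scipy.spatial.transform import Rotation as Ro
np.set_printoptions(precision=3,suppress=True)
s=arm.read_state();R=Ro.from_quat(s['ee_rot']);g=np.array([float(v) for v in sys.argv[1:4]])
print(s['clock'],s['position'],s['ee_rot'],s['contact_force'],s['gripper_width'])
print('lin',R.inv().apply(g-s['position']),'rot',(R.inv()*Ro.from_quat([0,1,0,0])).as_rotvec())
E
python3 go.py 574.5 -128 150
```

```text
1.1 [ 282.392 -557.533  231.306] [-0.232  0.973  0.    -0.   ] [0.317 0.875 1.05 ] 85.64475522624961
lin [-454.657  251.22    81.315] rot [ 0.    -0.     0.469]
```

>>> {"name": "arm_command", "arguments": {
  "rows": [
    {"grip": 0,"linear": [-455,251,20],"rot": [0,0,0.469]},
    {"grip": 0,"linear": [-455,251,20],"rot": [0,0,0.469]},
    {"grip": 0,"linear": [-455,251,20],"rot": [0,0,0.469]},
    {"grip": 0,"linear": [-455,251,20],"rot": [0,0,0.469]},
    {"grip": 0,"linear": [-455,251,20],"rot": [0,0,0.469]},
    {"grip": 0,"linear": [-455,251,20],"rot": [0,0,0.469]},
    {"grip": 0,"linear": [-455,251,20],"rot": [0,0,0.469]},
    {"grip": 0,"linear": [-455,251,20],"rot": [0,0,0.469]},
    {"grip": 0,"linear": [-455,251,20],"rot": [0,0,0.469]},
    {"grip": 0,"linear": [-455,251,60],"rot": [0,0,0.469]}
  ]
}}

```text
clock: 2.35
position: [578.7, -126.0, 173.8]
ee_rot: [-0.002, 1.0, -0.0, 0.004]
contact_force: [-0.0, 0.5, -0.4]
gripper_width: -0.0
grasp_force: 0.0
```

>>> {"name": "arm_command", "arguments": {
  "rows": [
    {"grip": 0,"linear": [0,0,0],"rot": [0,0,0]},
    {"grip": 0,"linear": [0,0,0],"rot": [0,0,0]},
    {"grip": 0,"linear": [0,0,0],"rot": [0,0,0]}
  ]
}}

```text
clock: 2.72
position: [575.7, -128.6, 173.1]
ee_rot: [0.0, 1.0, -0.0, 0.002]
contact_force: [0.4, -1.1, 0.4]
gripper_width: -0.0
grasp_force: 0.0
```

```bash
python3 go.py 574.5 -128 110
```

```text
2.725 [ 575.708 -128.6    173.12 ] [ 0.     1.    -0.     0.002] [ 0.391 -1.084  0.42 ] -0.030580713213001286
lin [ 1.409  0.618 63.116] rot [-0.     0.003 -0.001]
```

>>> {"name": "arm_command", "arguments": {
  "rows": [
    {"grip": 0,"linear": [1,0.5,40],"rot": [0,0,0]},
    {"grip": 0,"linear": [1,0.5,75],"rot": [0,0,0]},
    {"grip": 0,"linear": [1,0.5,75],"rot": [0,0,0]},
    {"grip": 0,"linear": [1,0.5,75],"rot": [0,0,0]},
    {"grip": 0,"linear": [1,0.5,75],"rot": [0,0,0]}
  ]
}}

```text
clock: 3.35
position: [575.3, -127.7, 98.5]
ee_rot: [-0.0, 1.0, -0.0, 0.002]
contact_force: [-0.1, 0.2, -0.2]
gripper_width: 0.2
grasp_force: 0.0
```

```bash
python3 go.py 574.5 -128 60
python3 - <<'E'
from h import *
s=imaging.get_image('scene');t=imaging.get_image('top')
f=lambda i,a,b:cv2.resize(i['frame'][b:b+60,a:a+80],(400,300),interpolation=cv2.INTER_CUBIC)
cv2.imwrite('pics/c2.png',np.hstack([f(s,245,150),f(t,325,145)])[:,:,::-1])
E
```

```text
3.35 [ 575.289 -127.66    98.488] [-0.     1.    -0.     0.002] [-0.066  0.233 -0.165] 0.19792880038134464
lin [ 0.946 -0.335 38.485] rot [-0.     0.004  0.   ]
```

View pics/c2.png

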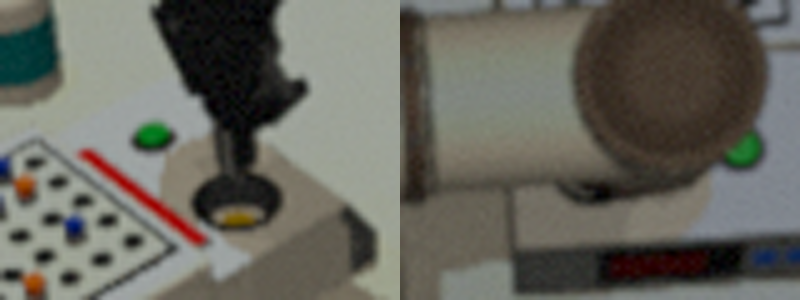

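The fingers are lined up over the well: the tip is at about (292,185) in the scene image and the well mouth at column 292.

>>> {"name": "arm_command", "arguments": {
  "rows": [
    {"grip": 0,"linear": [0.8,-0.3,20],"rot": [0,0,0]},
    {"grip": 0,"linear": [0.8,-0.3,32],"rot": [0,0,0]},
    {"grip": 0,"linear": [0.8,-0.3,40],"rot": [0,0,0]},
    {"grip": 0,"linear": [0.8,-0.3,42],"rot": [0,0,0]},
    {"grip": 0,"linear": [0.8,-0.3,42],"rot": [0,0,0]},
    {"grip": 0,"linear": [0.8,-0.3,42],"rot": [0,0,0]}
  ]
}}

```text
clock: 4.2
position: [573.5, -127.9, 54.8]
ee_rot: [0.0, 1.0, -0.0, 0.0]
contact_force: [0.1, -0.8, -0.2]
gripper_width: -0.2
grasp_force: 0.0
```

>>> {"name": "arm_command", "arguments": {
  "rows": [
    {"grip": 0,"linear": [0,0,3],"rot": [0,0,0]},
    {"grip": 0,"linear": [0,0,5],"rot": [0,0,0]},
    {"grip": 0,"linear": [0,0,5],"rot": [0,0,0]}
  ]
}}

```text
clock: 4.58
position: [573.7, -127.8, 49.8]
ee_rot: [-0.0, 1.0, -0.0, 0.001]
contact_force: [0.6, 0.8, 2.7]
gripper_width: -0.1
grasp_force: 1.8
```

>>> {"name": "arm_command", "arguments": {
  "rows": [
    {"grip": 0,"linear": [0,0,1.5],"rot": [0,0,0]},
    {"grip": 0,"linear": [0,0,2.5],"rot": [0,0,0]},
    {"grip": 0,"linear": [0,0,2.5],"rot": [0,0,0]}
  ]
}}

```text
clock: 4.95
position: [573.7, -127.9, 48.0]
ee_rot: [-0.0, 1.0, -0.0, 0.001]
contact_force: [-1.5, 0.8, 8.5]
gripper_width: 0.1
grasp_force: 4.3
```

The force is past 5 N and z is 48.0, so the key is at its stop. I'll press slightly harder and hold for 2 s.

>>> {"name": "arm_command", "arguments": {
  "rows": [
    {"grip": 0,"linear": [0,0,0.5],"rot": [0,0,0]},
    {"grip": 0,"linear": [0,0,0.5],"rot": [0,0,0]},
    {"grip": 0,"linear": [0,0,0.5],"rot": [0,0,0]},
    {"grip": 0,"linear": [0,0,0.5],"rot": [0,0,0]},
    {"grip": 0,"linear": [0,0,0.5],"rot": [0,0,0]},
    {"grip": 0,"linear": [0,0,0.5],"rot": [0,0,0]},
    {"grip": 0,"linear": [0,0,0.5],"rot": [0,0,0]},
    {"grip": 0,"linear": [0,0,0.5],"rot": [0,0,0]},
    {"grip": 0,"linear": [0,0,0.5],"rot": [0,0,0]},
    {"grip": 0,"linear": [0,0,0.5],"rot": [0,0,0]}
  ]
}}

```text
clock: 6.2
position: [573.8, -127.9, 48.0]
ee_rot: [-0.0, 1.0, -0.0, 0.001]
contact_force: [-2.3, 1.0, 11.1]
gripper_width: -0.3
grasp_force: 5.5
```

>>> {"name": "arm_command", "arguments": {
  "rows": [
    {"grip": 0,"linear": [0,0,0],"rot": [0,0,0]},
    {"grip": 0,"linear": [0,0,0],"rot": [0,0,0]},
    {"grip": 0,"linear": [0,0,0],"rot": [0,0,0]},
    {"grip": 0,"linear": [0,0,0],"rot": [0,0,0]},
    {"grip": 0,"linear": [0,0,0],"rot": [0,0,0]},
    {"grip": 0,"linear": [0,0,0],"rot": [0,0,0]}
  ]
}}

```text
clock: 6.95
position: [573.7, -127.9, 48.0]
ee_rot: [-0.0, 1.0, -0.0, 0.001]
contact_force: [-2.7, 0.6, 11.4]
gripper_width: -0.1
grasp_force: 5.5
```

>>> {"name": "arm_command", "arguments": {
  "rows": [
    {"grip": 0,"linear": [0,0,-5],"rot": [0,0,0]},
    {"grip": 0,"linear": [0,0,-12],"rot": [0,0,0]},
    {"grip": 0,"linear": [0,0,-30],"rot": [0,0,0]},
    {"grip": 0,"linear": [0,0,-60],"rot": [0,0,0]},
    {"grip": 0,"linear": [0,0,-60],"rot": [0,0,0]},
    {"grip": 0,"linear": [0,0,-60],"rot": [0,0,0]},
    {"grip": 0,"linear": [0,0,-60],"rot": [0,0,0]}
  ]
}}

```text
clock: 7.82
position: [572.1, -127.8, 105.0]
ee_rot: [0.0, 1.0, 0.0, -0.001]
contact_force: [1.3, 0.6, 0.4]
gripper_width: -0.3
grasp_force: 0.0
```

```bash
python3 go.py 579 -212 100; python3 fit.py|grep -E "^s|^t"
```

```text
7.825 [ 572.113 -127.811  105.029] [ 0.     1.     0.    -0.001] [1.266 0.59  0.416] -0.3458842951535251
lin [ -6.944 -84.186   4.995] rot [ 0.    -0.003 -0.001]
s lamp [273.27 189.12] [261 180  25  19  73] [ 619.74 -165.75   75.  ]
s start [275.07 176.81] [272 175   7   5  27] [ 581.82 -210.22   77.  ]
s collar [291.5 189.5] [283 184  18  12 125] [ 574.71 -132.5    70.  ]
t lamp none
t start [393.72 174.86] [390 172   7   6  29] [ 575.91 -214.78   77.  ]
t collar [366.5 174. ] [356 163  22  23 333] [ 580.27 -137.76   70.  ]
st [ 632.12 -171.83    0.02] res [-1.27 -0.95  0.12 -1.19 -0.11  0.44  0.06 -0.74 -2.32  1.43] well [ 576.23 -131.02   70.  ] start [ 578.03 -215.     78.  ]
t [ 633.01 -179.25   -0.05] res [ 1.19  0.02 -1.21 -0.03] well [ 580.4 -134.3   70. ] start [ 575.79 -218.17   78.  ]
s [ 632.44 -166.04    0.09] res [-0.44 -0.11 -0.27 -0.42  0.87  0.48] well [ 574.05 -128.89   70.  ] start [ 581.23 -212.58   78.  ]
```

The heater hasn't moved in the scene view; the top view is blocked by the arm. Next I go over the start key.

>>> {"name": "arm_command", "arguments": {
  "rows": [
    {"grip": 0,"linear": [-7,-42,0],"rot": [0,0,0]},
    {"grip": 0,"linear": [-7,-84,0],"rot": [0,0,0]},
    {"grip": 0,"linear": [-7,-84,10],"rot": [0,0,0]},
    {"grip": 0,"linear": [-7,-84,20],"rot": [0,0,0]},
    {"grip": 0,"linear": [-7,-84,23],"rot": [0,0,0]},
    {"grip": 0,"linear": [-7,-84,23],"rot": [0,0,0]},
    {"grip": 0,"linear": [-7,-84,23],"rot": [0,0,0]}
  ]
}}

```text
clock: 8.8
position: [580.5, -211.3, 83.7]
ee_rot: [-0.0, 1.0, -0.0, 0.0]
contact_force: [0.5, -0.5, -0.8]
gripper_width: -0.2
grasp_force: 0.0
```

>>> {"name": "arm_command", "arguments": {
  "rows": [
    {"grip": 0,"linear": [1,-0.5,3],"rot": [0,0,0]},
    {"grip": 0,"linear": [1,-0.5,6],"rot": [0,0,0]},
    {"grip": 0,"linear": [1,-0.5,8],"rot": [0,0,0]},
    {"grip": 0,"linear": [1,-0.5,9],"rot": [0,0,0]},
    {"grip": 0,"linear": [1,-0.5,10],"rot": [0,0,0]},
    {"grip": 0,"linear": [1,-0.5,10],"rot": [0,0,0]}
  ]
}}

```text
clock: 9.55
position: [579.1, -212.3, 74.1]
ee_rot: [-0.0, 1.0, -0.0, 0.0]
contact_force: [-2.3, 1.2, 5.5]
gripper_width: 0.2
grasp_force: 2.9
```

>>> {"name": "arm_command", "arguments": {
  "rows": [
    {"grip": 0,"linear": [0,0,0.8],"rot": [0,0,0]},
    {"grip": 0,"linear": [0,0,1],"rot": [0,0,0]},
    {"grip": 0,"linear": [0,0,1],"rot": [0,0,0]},
    {"grip": 0,"linear": [0,0,1],"rot": [0,0,0]}
  ]
}}

```text
clock: 10.05
position: [579.1, -212.3, 74.0]
ee_rot: [-0.0, 1.0, -0.0, 0.0]
contact_force: [-2.4, 3.0, 9.7]
gripper_width: 0.2
grasp_force: 4.8
```

The key has stopped at z 74.0 with 9.7 N on it, so it is fully down. I'll release and draw clear.

>>> {"name": "arm_command", "arguments": {
  "rows": [
    {"grip": 0,"linear": [0,0,-5],"rot": [0,0,0]},
    {"grip": 0,"linear": [0,0,-15],"rot": [0,0,0]},
    {"grip": 0,"linear": [0,0,-50],"rot": [0,0,0]},
    {"grip": 0,"linear": [0,0,-100],"rot": [0,0,0]},
    {"grip": 0,"linear": [0,0,-130],"rot": [0,0,0]},
    {"grip": 0,"linear": [80,0,-130],"rot": [0,0,0]},
    {"grip": 0,"linear": [150,0,-130],"rot": [0,0,0]},
    {"grip": 0,"linear": [150,0,-130],"rot": [0,0,0]},
    {"grip": 0,"linear": [150,0,-130],"rot": [0,0,0]},
    {"grip": 0,"linear": [150,0,-130],"rot": [0,0,0]}
  ]
}}

```text
clock: 11.3
position: [430.1, -212.5, 202.7]
ee_rot: [0.0, 1.0, -0.0, 0.001]
contact_force: [-0.4, -0.3, 0.2]
gripper_width: 0.0
grasp_force: 0.0
```

```bash
python3 fit.py|grep -E "^s|^t"; python3 -c "
from h import *
save(imaging.get_image('scene'),'s3.png')"
```

```text
s lamp [273.15 189.06] [261 180  25  19  72] [ 619.84 -166.26   75.  ]
s start [275.   176.85] [272 175   7   5  27] [ 582.11 -210.22   77.  ]
s collar [292.  189.5] [284 185  17  10 104] [ 573.53 -131.49   70.  ]
t lamp [376.78 160.13] [357 158  41   6 134] [ 619.35 -167.57   75.  ]
t start [392.75 174.  ] [389 171   8   7  48] [ 578.43 -212.06   77.  ]
t collar [363. 176.] [354 167  19  19  86] [ 574.64 -127.59   70.  ]
st [ 631.81 -166.68    0.06] res [-0.22 -0.19  0.31 -0.6   0.43  0.61 -0.05 -0.17  0.   -0.4   0.24  0.13] well [ 574.25 -128.27   70.  ] start [ 579.6 -212.1   78. ]
t [ 631.43 -167.17    0.05] res [ 0.06 -0.03 -0.13 -0.01  0.07  0.04] well [ 574.52 -127.79   70.  ] start [ 578.46 -211.7    78.  ]
s [ 632.23 -165.65    0.09] res [-0.21 -0.02 -0.24 -0.44  0.48  0.4 ] well [ 573.55 -128.97   70.  ] start [ 581.4 -212.6   78. ]
```

View pics/s3.png

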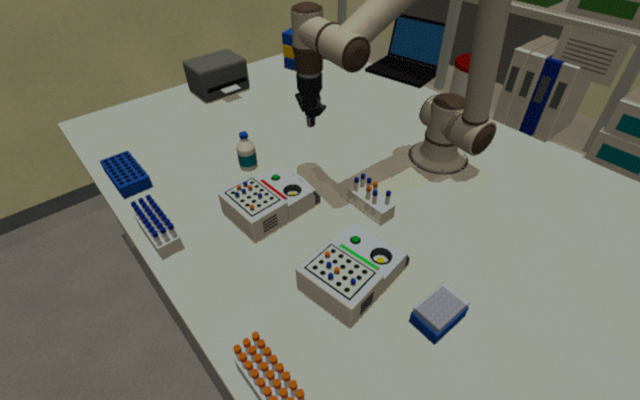

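The arm is clear with its tip at about (310,122), and the heaters, rack, box and bottle are where they were. The tripped lamp at (273,190) still shows red. Both keys measurably reached their stops, so I'm handing in.

```bash
python3 -c "
from bench import job
print(job.job_done())"
```

```text
the job is handed in; nothing more can be done
None
```

I pressed the tripped heater's reset key fully down for about 2 s and let it up, then pressed its start key fully down and drew clear. Nothing else moved, but its lamp still showed red in the last picture; the job is handed in with no verdict returned.

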